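# Pin and wedge up a kart engine cylinder

## Task

Stand the brass pin upright and fully down in the bore of the blue plate and let go of it: it stops the engine cylinder from sliding back. Then lay the orange wedge on the plate, push its thin end in under the cylinder's front, between the feet, until the front is about 5 mm clear of the plate, and finish while still holding the wedge there in the gripper, flat on the plate. Lift with the wedge only, keep the gripper off the cylinder, and leave the other things where they are.

Things in the scene. Friction and masses are not known exactly. Their poses are not given: they have to be found in the camera images.
- fixture: blue steel plate fixed to the bench, 280 x 130 x 25 mm (x, y, z). Origin at the centre of its underside, on the bench; top surface at z = 25 mm. +x is the pushing direction: open runway for the wedge on the -x half, the cylinder on the +x half, the bore at the +x end.
- bore (a point): centre of the mouth of the bore in the plate, on the top surface, at (115, 0, 25) mm in the fixture's frame. The bore is 18 mm wide, goes straight through the 25 mm plate down to the bench, with a 2 mm chamfer.
- pin: loose plain brass pin, 16 mm diameter, 90 mm long, chamfered foot, about 90 g, standing upright on the bench at the start. Origin at the centre of its foot, +z up along the pin. Fully in the bore it stands on the bench and sticks out 65 mm above the plate.
- pin_foot (a point): centre of the foot (lower end) of the pin.
- cylinder: loose finned aluminium engine cylinder, 0.5 to 0.95 kg, on the plate, axes along the fixture's. Origin: centre of the underside, near (58, 0, 25) mm in the fixture's frame. Mount 90 x 90 mm, top at 20 mm, on two feet along x, 12 mm wide, 8 mm high, at its +y and -y sides; between them a tunnel 66 mm wide, 8 mm high. Barrel 70 mm wide, 6 mm towards the front, up to 66 mm.
- front_edge (a point): middle of the cylinder's front lower edge, at (-45, 0, 0) mm in its frame, level with the soles of the feet; its height above the plate's top is the lift. The front edge of the tunnel's roof, which rides on the ramp, is 8 mm above it. Pushed by the wedge, the cylinder first slides back 2 to 7 mm against the pin, then tips up in front about its back edge.
- wedge: loose orange plastic wedge, 110 mm long, 36 mm wide, 120 g, flat on the bench at the start. Origin on the underside below the middle of the grip block, +x towards the thin tip. Grip block: 30 mm long (x -15 to +15 mm), 36 mm wide, 32 mm high, gripped across its width. The ramp falls from 19 mm high at x = 15 mm to 3 mm at the tip, x = 95 mm.
- wedge_tip (a point): middle of the wedge's thin edge, on the underside, at (95, 0, 0) mm in the wedge's frame. The ramp is 1 in 5: it meets the tunnel roof's edge 25 mm from the tip, and each further 5 mm of push lifts the front by 1 mm. The push takes about 5 to 20 N.
- spray_can: bystander: white and blue spray can, 56 mm diameter, 150 mm tall, origin at the centre of its base. To be left alone.
- wrench: bystander: steel wrench 170 mm long lying on the bench. To be left alone.
- brake_disc: bystander: flat steel brake disc, 120 mm diameter, 6 mm thick, lying on the bench. To be left alone.
- jar: bystander: yellow jar with a red cap, 60 mm diameter, 75 mm tall. To be left alone.
There are look-alikes about, which are no part of the job. There is more than one size of the wedge; the one meant has the size given above.

How it is judged:
By the outcome, as a careful person would: the job done as asked, in the order asked, and still so for the second after the job is handed in, while the arm keeps its last pose, push and grip.
It also fails if it takes over 61 s, if anything falls off the work surface, if the arm or the gripper's body presses on something with over 40 N, if the wrist force passes 120 N, or if a joint passes its speed limit or range.

## Robot

A 6-joint arm with a two-finger parallel gripper is mounted at the origin on the work surface. World frame = base frame: x ahead of the robot, y to its left, z up, the work surface at z = 0. Lengths are in m, angles in rad, forces in N, time in s.
With the tool pointing down it reaches from about 0.375 to 0.9 m from the base axis. Payload 3.1 kg.
Tool frame: the origin (TCP) lies on the centre line of the jaws, within the pads' length; the fingertips stand 22 mm ahead of it and the grasp point (between the pads) lies 3 mm ahead of it; z points along the fingers, y is the line along which they close (so a half turn about z gives the same grasp; the last joint's range is limited). The gripper opens to 85 mm and grips with 20 to 120 N. Pads are 22 mm wide; open, the fingers measure 114 mm over their backs; the gripper's body (76 mm by 85 mm) begins 54 mm behind the grasp point. The pads swing forward as they close: fully open they stand 13 mm farther back than shut.
Start: joints at [0.974, 0.527, 1.433, -0, 1.181, -0.178], TCP at [0.254, 0.571, 0.253] pointing down, gripper open.
Joint ranges: [-3.08, 3.08], [-0.75, 2.2], [0.22, 2.44], [-1.43, 4.57], [0, 2.65], [-2.85, 2.85]. Speed limits (rad/s): [2.79, 2.79, 3.14, 3.14, 3.14, 3.14].

## Interface

Orientations are given as a unit quaternion [x, y, z, w].
In Python, from station import sense, eyes, job gives the robot as it stands.
- The arm moves only by the shell command python3 -m pendant 'ROWS' [FORCE]. ROWS is rows parted by semicolons, their numbers by spaces, 1 to 20 of them, each of 5 numbers: dx, dy, dz in m, then a turn about the tool's z in rad, then the opening from 0.0 (shut) to 1.0 (fully open); each row is the pose to reach, as a shift and turn from the pose commanded when the command began, along the tool's axes at that moment; what a row does not reach only later rows make up. A row lasts 1/10 s, in which the tool goes at most 0.05 m and 0.15 rad, less where a joint would pass 70% of its speed; a pose out of reach is approached as far as the arm can. The fingers move at their own pace and stop on an object; FORCE is the grip in N (left out, the last holds). Time passes only in rows, so rows that do not move let the fingers close. It prints the time, the measured TCP pose, the force, the opening and the grip force at its end.
- sense(): the state, without advancing time (a new reading comes with each control period).
- eyes.snapshot(name): name is "side" or "top" or "wrist"; returns a dict with "pixels" (480x640x3 uint8, red, green, blue), "range_z" (480x640 float32, m along the optical axis (not along the pixel's ray), 0 where there is no reading), "fov_y" (degrees; the focal length in pixels is half the picture's height over the tangent of half this angle, whatever the lens; pixels are square), "cx", "cy" (the principal point, pixels), "k1" (the pictures are not rectified: a ray, as slopes to the right and down, at radius r is drawn at 1 + k1 r^2 times it, then the intrinsics apply), "R" (3x3) and "t" (3): a world point X has camera coordinates R X + t; the wrist camera has in their place "hand_eye" (4x4, takes a point from camera to tool coordinates, whose origin is the TCP and whose axes are the flange's). Camera axes: x right, y down, z forward; pixel columns grow to the right and rows downward; lengths in m; the calibration is good to about 2 mm. A picture is of the moment at which its call begins: read the wrist's pose just before it.
- job.sign_off(): hands the job in; it is judged then, once.
The state is a dict: "t": time; "q": joint angles; "qd": joint speeds; "tau": joint torques, N m; "tcp_pos": TCP position; "tool_rot": TCP orientation; "force": force on the tool from outside, world axes, zero at the start; "ft_torque": the same for the moment, N m; "finger_gap": opening from 0.0 (shut) to 1.0 (fully open); "gripper_force": force on a finger pad.
Only numpy, scipy, OpenCV 4.12 (cv2) and the standard library are available. Lean on these libraries where they do the work, as an engineer would, in place of code of your own. Each camera call takes 0.05 s, during which the arm holds its last target. There are 200 camera calls.

## Working session

There is one attempt and no reset: what is moved stays moved. The work goes in short steps, Python scripts to look and compute and a shell command to move; the robot and the scene stay as the last step left them, time stands still between calls to the robot, and variables do not carry over. Pictures are saved under pics/ and viewed, at most 12 in all, crops included, and the job is handed in when it is done.

```bash
mkdir -p pics; ls; cat > h.py <<'E'
import numpy as np, cv2
from station import sense, eyes, job
from scipy.spatial.transform import Rotation as Ro
def snap(n):
    s=sense(); d=eyes.snapshot(n); d['s']=s
    if n=='wrist':
        H=np.array(d['hand_eye']); T=np.eye(4); T[:3,:3]=Ro.from_quat(s['tool_rot']).as_matrix(); T[:3,3]=s['tcp_pos']
        W=T@H; d['Rw'],d['c']=W[:3,:3],W[:3,3]
    else:
        R=np.array(d['R']); d['Rw']=R.T; d['c']=-R.T@np.array(d['t'])
    d['f']=240/np.tan(np.radians(d['fov_y'])/2)
    return d
def slopes(d,uv):
    p=(np.atleast_2d(np.array(uv,float))-[d['cx'],d['cy']])/d['f']
    x=p.copy()
    for _ in range(20): x=p/(1+d['k1']*(x**2).sum(1,keepdims=True))
    return x
def plane(d,uv,z):
    x=slopes(d,uv); r=np.c_[x,np.ones(len(x))]@d['Rw'].T
    return d['c']+r*((z-d['c'][2])/r[:,2])[:,None]
def depth(d,uv):
    uv=np.atleast_2d(uv); x=slopes(d,uv); z=d['range_z'][uv[:,1].astype(int),uv[:,0].astype(int)]
    return d['c']+(np.c_[x,np.ones(len(x))]*z[:,None])@d['Rw'].T
def proj(d,X):
    x=(np.atleast_2d(X)-d['c'])@d['Rw']; x=x[:,:2]/x[:,2:]
    return x*(1+d['k1']*(x**2).sum(1,keepdims=True))*d['f']+[d['cx'],d['cy']]
def cloud(d):
    v,u=np.mgrid[:480,:640]; P=depth(d,np.c_[u.ravel(),v.ravel()]).reshape(480,640,3); P[d['range_z']==0]=np.nan; return P
def save(d,n): cv2.imwrite('pics/'+n,d['pixels'][:,:,::-1])
E
python3 - <<'E'
from h import *
for n in('top','side'):
    d=snap(n); save(d,n+'1.png'); print(n,d['c'],d['f'],d['k1'],d['cx'],d['cy'])
s=sense();print(s['tcp_pos'],s['tool_rot'],s['t'],s['finger_gap'])
E
```

```text
pics
top [ 2.99315536e-01 -1.27852308e-03  1.61019110e+00] 503.4519776778142 -0.10391255594853033 316.00907236951497 241.7700163139586
side [ 0.2967672  -0.71204005  0.82896898] 433.30084370150087 0.03276057505218635 321.42152330025067 240.81364346956764
[0.25377024 0.57050849 0.25240884] [ 2.07852636e-01  9.78159652e-01 -9.12858489e-04 -3.77738708e-04] 0.1 0.9971800539703666
```

View pics/top1.png

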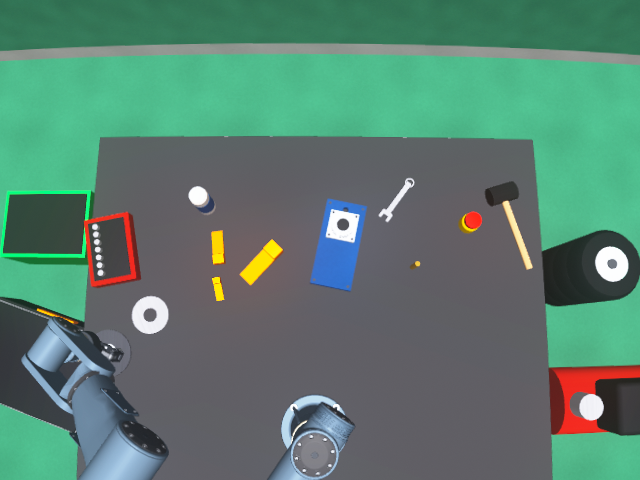

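View pics/side1.png

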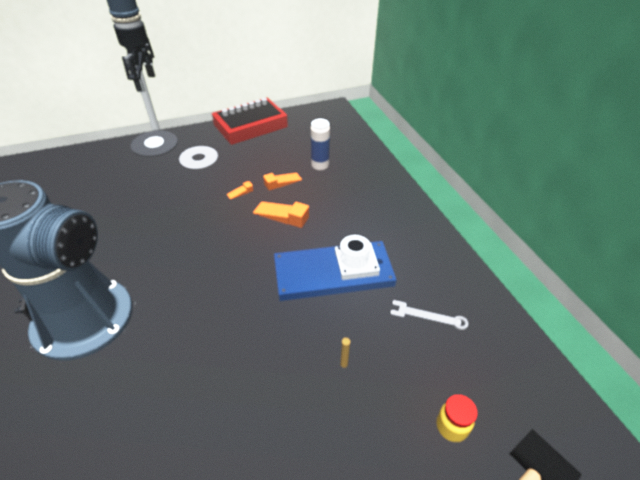

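The top view shows three orange wedges at (217,247), (218,289) and (262,261), the pin at (416,264), the plate at (338,245) and the bore at (346,208), beyond the cylinder. The side view shows the same things, with the pin at (345,352) and the wedges at (283,180), (240,190) and (283,213). I'll measure them next.

```bash
cat > m.py <<'E'
from h import *
d=snap('top'); P=cloud(d); hsv=cv2.cvtColor(d['pixels'],cv2.COLOR_RGB2HSV)
def comps(m,amin):
    n,l,st,ce=cv2.connectedComponentsWithStats(m.astype(np.uint8)); return [(l==i,ce[i]) for i in range(1,n) if st[i,4]>=amin]
om=(hsv[...,0]>8)&(hsv[...,0]<28)&(hsv[...,1]>150)&(hsv[...,2]>110)
for m,c in comps(om,15):
    q=P[m]; ok=np.isfinite(q[:,2]); uv=np.argwhere(m)[:,::-1]
    z=np.nanmedian(q[:,2]); (cc,wh,a)=cv2.minAreaRect((q[ok][:,:2]*1000).astype(np.float32))
    print('orange',c.round(),m.sum(),'ctr',np.round(cc),'size',np.round(wh),'ang',round(a,1),'z med/max',z.round(3),np.nanmax(q[:,2]).round(3))
bm=(hsv[...,0]>100)&(hsv[...,0]<125)&(hsv[...,1]>150)&(hsv[...,2]>60)
for m,c in comps(bm,800):
    if not(250<c[0]<420): continue
    uv=np.argwhere(m)[:,::-1].astype(float)
    h=np.abs(P[...,2]-.025)<.012; uv=np.argwhere(m&h)[:,::-1].astype(float)
    X=plane(d,uv,.025)[:,:2]; r=cv2.minAreaRect((X*1000).astype(np.float32)); print('plate',r,np.nanmedian(P[m][:,2]))
    print(cv2.boxPoints(r).round(1).tolist())
E
python3 m.py; python3 - <<'E'
from h import *
d=snap('top')
a=cv2.resize(d['pixels'][215:315,190:300],None,fx=5,fy=5,interpolation=2)
cv2.imwrite('pics/crop1.png',a[:,:,::-1])
E
```

```text
orange [465. 225.] 135 ctr [ 647. -495.] size [61. 58.] ang 32.3 z med/max 0.04 0.073
orange [218. 245.] 333 ctr [568. 317.] size [113.  43.] ang 7.1 z med/max 0.013 0.044
orange [259. 265.] 661 ctr [520. 176.] size [ 60. 153.] ang 46.0 z med/max 0.017 0.054
orange [416. 264.] 28 ctr [ 507. -312.] size [14. 12.] ang 0.4 z med/max 0.09 0.096
orange [218. 291.] 67 ctr [423. 308.] size [55. 27.] ang 11.3 z med/max 0.008 0.025
orange [ 55. 315.] 114 ctr [331. 910.] size [735.  45.] ang 85.0 z med/max -0.551 0.535
plate ((577.454833984375, -74.10908508300781), (127.13277435302734, 281.0339660644531), 78.67620849609375) 0.02648758400822504
[[427.20001220703125, -108.80000305175781], [702.7999877929688, -164.0], [727.7000122070312, -39.400001525878906], [452.20001220703125, 15.800000190734863]]
```

View pics/crop1.png

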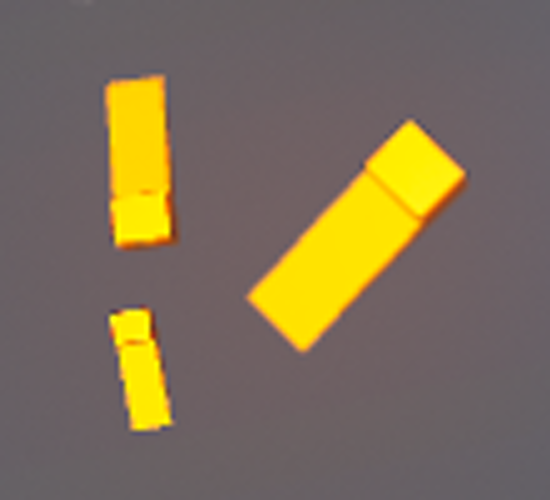

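Candidates for the wedge:
- (218,245): measures about 113 x 43 mm including a visible side, 32–44 mm high. This fits 110 x 36 mm.
- (259,265): about 150 x 60 mm, too big.
- (218,291): about 55 x 27 mm, too small.

In the crop, the chosen wedge has its block at (143,217), which is full-image (218.6,258.4). Its tip is at about (135,80), pointing to world +x. The only pin candidate is at (416,264), with its top at z 0.09. Next I'll refine these positions and work out the move to look at the bore.

```bash
cat > loc.py <<'E'
from h import *
def go(xyz,yaw=None):  # shift in tool axes from commanded(≈measured) pose; yaw = world angle of tool y (deg)
    s=sense(); R=Ro.from_quat(s['tool_rot']).as_matrix(); dl=R.T@(np.array(xyz)-s['tcp_pos'])
    a=np.degrees(np.arctan2(R[1,1],R[0,1])); t=0 if yaw is None else -np.radians((yaw-a+90)%180-90)
    print('shift',dl.round(4),'turn',round(t,3),'tool-y ang',round(a,1),'tcp',np.round(s['tcp_pos'],4))
E
python3 - <<'E'
from loc import *
for n in('top','side'):
    d=snap(n); hsv=cv2.cvtColor(d['pixels'],cv2.COLOR_RGB2HSV); P=cloud(d)
    om=(hsv[...,0]>8)&(hsv[...,0]<30)&(hsv[...,1]>120)&(hsv[...,2]>70)&(np.linalg.norm(P[...,:2]-[.507,-.312],axis=2)<.05)
    uv=np.argwhere(om)[:,::-1]; q=P[om]
    t=q[:,2]>.083
    print(n,om.sum(),plane(d,[uv[t].mean(0)],.09),uv[t].mean(0),q.min(0),q.max(0))
    # wedge
    om=(hsv[...,0]>8)&(hsv[...,0]<30)&(hsv[...,1]>120)&(hsv[...,2]>70)&(np.linalg.norm(P[...,:2]-[.568,.317],axis=2)<.08)
    b=om&(P[...,2]>.026); r=om&(P[...,2]<.022); uvb=np.argwhere(b)[:,::-1]
    print(' block',b.sum(),plane(d,uvb,.032)[:,:2].mean(0)); 
    print(' rect',cv2.minAreaRect((P[om][:,:2]*1e3).astype(np.float32)))
    # cylinder top
    c=(P[...,2]>.08)&(np.linalg.norm(P[...,:2]-[.634,-.085],axis=2)<.07); print(' barrel',c.sum(),P[c].min(0),P[c].max(0),P[c].mean(0))
d=snap('wrist'); print(np.array(d['hand_eye']).round(3),d['f'])
go([.62,-.09,.30],78.7); go([.507,-.312,.2],78.7)
E
```

```text
top 46 [[ 0.50717048 -0.31082956  0.09      ]] [416.66666667 263.125     ] [ 0.49876261 -0.33629488  0.00151712] [ 0.51370542 -0.30244382  0.09589627]
 block 105 [0.5277141  0.30910203]
 rect ((567.4340209960938, 318.6712951660156), (112.85328674316406, 44.71568298339844), 8.222918510437012)
 barrel 388 [ 0.59343609 -0.11672016  0.0803994 ] [ 0.66204869 -0.05144015  0.10140892] [ 0.6273567  -0.08371992  0.09199658]
side 166 [[ 0.50066123 -0.31670287  0.09      ]] [345.58490566 342.32075472] [ 0.49386592 -0.32375407  0.00527248] [ 0.50777941 -0.30896776  0.09330153]
 block 90 [0.52158513 0.3032305 ]
 rect ((561.02197265625, 334.12274169921875), (115.42987823486328, 85.0145034790039), 7.4987874031066895)
 barrel 575 [ 0.58763541 -0.12169116  0.08036896] [ 0.6576263  -0.04995563  0.09525693] [ 0.62045139 -0.09024155  0.08996098]
[[ 0.    -0.965 -0.262  0.067]
 [ 1.     0.    -0.     0.001]
 [ 0.    -0.262  0.965 -0.121]
 [ 0.     0.     0.     1.   ]] 421.7358181105062
shift [-0.6031 -0.4549 -0.0467] turn -0.222 tool-y ang 66.0 tcp [0.2541 0.5709 0.2531]
shift [-0.5901 -0.7037  0.0534] turn -0.222 tool-y ang 66.0 tcp [0.2541 0.5709 0.2531]
```

```bash
R="-0.67 -0.433 -0.027 2.92 1"; python3 -m pendant '-0.67 -0.433 -0.027 2.92 1;-0.67 -0.433 -0.027 2.92 1;-0.67 -0.433 -0.027 2.92 1;-0.67 -0.433 -0.027 2.92 1;-0.67 -0.433 -0.027 2.92 1;-0.67 -0.433 -0.027 2.92 1;-0.67 -0.433 -0.027 2.92 1;-0.67 -0.433 -0.027 2.92 1;-0.67 -0.433 -0.027 2.92 1;-0.67 -0.433 -0.027 2.92 1;-0.67 -0.433 -0.027 2.92 1;-0.67 -0.433 -0.027 2.92 1;-0.67 -0.433 -0.027 2.92 1;-0.67 -0.433 -0.027 2.92 1;-0.67 -0.433 -0.027 2.92 1;-0.67 -0.433 -0.027 2.92 1;-0.67 -0.433 -0.027 2.92 1;-0.67 -0.433 -0.027 2.92 1;-0.67 -0.433 -0.027 2.92 1;-0.67 -0.433 -0.027 2.92 1'
python3 - <<'E'
from loc import *
d=snap('wrist'); save(d,'w1.png'); s=d['s']; print(s['q'],s['tcp_pos'],proj(d,[.690,-.097,.025]))
go([.507,-.312,.2],78.7)
E
```

```text
t: 2.35
tcp_pos: [0.69, -0.0974, 0.2799]
tool_rot: [0.995, -0.101, -0.0, -0.0]
force: [-0.4, 0.3, -0.2]
finger_gap: 0.999
gripper_force: 0.0
[-3.00165619e-01  6.04946880e-01  1.20383615e+00  4.45866883e-05
  1.33346751e+00  1.47256201e+00] [ 0.69004901 -0.09737456  0.27992309] [[321.27770028 196.37134381]]
shift [-0.1361  0.2472  0.0801] turn -0.005 tool-y ang -101.6 tcp [ 0.6901 -0.0972  0.28  ]
```

View pics/w1.png

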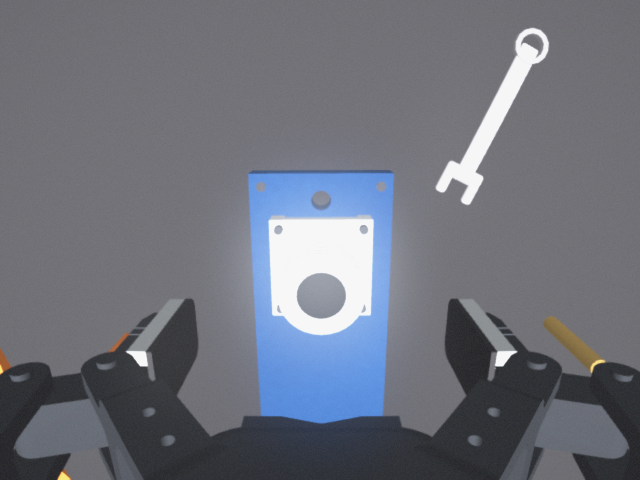

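The wrist view shows the bore at (321,199) with the cylinder in front of it. The pin is at the lower right (575,340) and the wrench at the upper right. Next I'll measure the bore and the plate's angle.

```bash
cat > bore.py <<'E'
from loc import *
def bore(d):
    hsv=cv2.cvtColor(d['pixels'],cv2.COLOR_RGB2HSV)
    blue=(hsv[...,0]>100)&(hsv[...,0]<125)&(hsv[...,1]>120)
    u,v=proj(d,[.690,-.097,.025])[0].astype(int)
    w=np.zeros_like(blue); w[v-25:v+25,u-25:u+25]=1
    n,l,st,ce=cv2.connectedComponentsWithStats((~blue&w).astype(np.uint8))
    for i in range(1,n):
        if np.linalg.norm(ce[i]-[u,v])<14:
            c,_=cv2.findContours((l==i).astype(np.uint8),0,1); X=plane(d,c[0][:,0,:],.025)[:,:2]
            r=cv2.minEnclosingCircle((X*1e3).astype(np.float32)); e=cv2.fitEllipse((X*1e3).astype(np.float32)); print('bore',ce[i],r,e)
    return blue
if __name__=='__main__':
    d=snap('wrist'); b=bore(d)
    L=[];Rr=[]
    for v in range(182,290,4):
        x=np.flatnonzero(b[v,200:440])+200; L.append((x[0],v)); Rr.append((x[-1]+1,v))
    for E in(L,Rr):
        X=plane(d,E,.025)[:,:2]; vx,vy,x0,y0=cv2.fitLine(X.astype(np.float32),cv2.DIST_HUBER,0,.01,.01).ravel(); print(np.degrees(np.arctan(vy/vx)),x0,y0)
    top=[(x,np.flatnonzero(b[150:200,x])[0]+150) for x in range(265,380,5)]; X=plane(d,top,.025)[:,:2]; print('end mid',X.mean(0))
E
python3 bore.py
```

```text
bore [320.57932692 207.68589744] ((677.9808959960938, -93.67603302001953), 24.303613662719727) ((679.8522338867188, -94.0262451171875), (28.303129196166992, 48.4498291015625), 168.31748962402344)Traceback (most recent call last):
  File "bore.py", line 14, in <module>
    d=snap('wrist'); b=bore(d)
                       ~~~~^^^
  File "bore.py", line 11, in bore
    r=cv2.minEnclosingCircle((X*1e3).astype(np.float32)); e=cv2.fitEllipse((X*1e3).astype(np.float32)); print('bore',ce[i],r,e)
                                                            ~~~~~~~~~~~~~~^^^^^^^^^^^^^^^^^^^^^^^^^^^^
cv2.error: OpenCV(4.12.0) /io/opencv/modules/imgproc/src/shapedescr.cpp:361: error: (-201:Incorrect size of input array) There should be at least 5 points to fit the ellipse in function 'fitEllipseNoDirect'
```

```bash
python3 -m pendant '-0.05 0.08 0.03 0 1;-0.09 0.16 0.06 0 1;-0.13 0.2 0.08 0 1;-0.136 0.247 0.08 0 1;-0.136 0.247 0.08 0 1;-0.136 0.247 0.08 0 1;-0.136 0.247 0.08 0 1;-0.136 0.247 0.08 0 1;-0.136 0.247 0.08 0 1'
python3 - <<'E'
from loc import *
d=snap('wrist'); save(d,'w2.png'); hsv=cv2.cvtColor(d['pixels'],cv2.COLOR_RGB2HSV); P=cloud(d)
print(proj(d,[[.507,-.312,.09],[.507,-.312,0]]))
om=(hsv[...,0]>8)&(hsv[...,0]<32)&(hsv[...,1]>80)&(hsv[...,2]>70)&(np.linalg.norm(P[...,:2]-[.507,-.312],axis=2)<.05)
t=om&(P[...,2]>.084)
for m in(om,t):
    uv=np.argwhere(m)[:,::-1]; print(m.sum(),uv.min(0),uv.max(0),uv.mean(0))
print(cv2.minAreaRect((plane(d,np.argwhere(t)[:,::-1],.09)[:,:2]*1e3).astype(np.float32)),np.median(P[t],0))
E
```

```text
t: 3.35
tcp_pos: [0.5091, -0.3121, 0.2007]
tool_rot: [0.995, -0.098, 0.0, 0.0]
force: [0.5, -0.1, -0.3]
finger_gap: 0.999
gripper_force: 0.0
[[322.62670029 244.00413511]
 [322.19512128 211.34543834]]
682 [308 208] [335 254] [321.70674487 226.31964809]
85 [309 236] [335 249] [323.07058824 239.94117647]
((508.13055419921875, -311.7334289550781), (14.97202205657959, 7.49149227142334), 81.10093688964844) [ 0.50925105 -0.31294023  0.08796674]
```

View pics/w2.png

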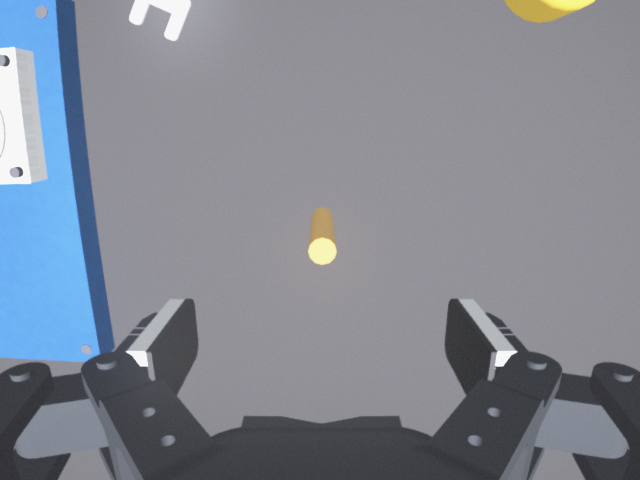

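The pin's top face is at about (322,251), with the shaft running up to (322,208), and it sits centred between the fingers. The bore can be measured again from the saved picture w1 (hole at (321,199)) using its recorded pose.

```bash
python3 - <<'E'
from loc import *
d=snap('wrist'); hsv=cv2.cvtColor(d['pixels'],cv2.COLOR_RGB2HSV)
m=((hsv[...,0]<35)&(hsv[...,1]>60)&(hsv[...,2]>215)).astype(np.uint8); m[:200]=0;m[275:]=0;m[:,:295]=0;m[:,350:]=0
c=max(cv2.findContours(m,0,1)[0],key=len); X=plane(d,c[:,0,:],.09)[:,:2]*1e3
print(cv2.boundingRect(c),cv2.fitEllipse(X.astype(np.float32)),plane(d,[322,251],.09))
# bore from w1
Rw=Ro.from_quat([0.995,-0.101,0,0]).as_matrix(); H=np.array(d['hand_eye'])
s1=np.array([.69004901,-.09737456,.27992309]); 
e=dict(d); e['Rw']=Rw@H[:3,:3]; e['c']=Rw@H[:3,3]+s1
im=cv2.imread('pics/w1.png'); g=cv2.cvtColor(im,cv2.COLOR_BGR2HSV); bl=(g[...,0]>95)&(g[...,0]<130)&(g[...,1]>120)
w=(~bl).astype(np.uint8); w[:182]=0; w[214:]=0; w[:,305:340].sum(); w[:,:300]=0; w[:,342:]=0
n,l,st,ce=cv2.connectedComponentsWithStats(w); print(st,ce)
for i in range(1,n):
    if st[i,4]>60 and st[i,1]<205:
        c=cv2.findContours((l==i).astype(np.uint8),0,1)[0][0]; print('bore',cv2.fitEllipse((plane(e,c[:,0,:],.025)[:,:2]*1e3).astype(np.float32)))
vv=range(182,280,4)
for nm,f in(('L',lambda v:np.flatnonzero(bl[v,200:440])[0]+200),('R',lambda v:np.flatnonzero(bl[v,200:440])[-1]+201)):
    X=plane(e,[(f(v),v) for v in vv],.025)[:,:2]; a=cv2.fitLine(X.astype(np.float32),cv2.DIST_HUBER,0,.01,.01).ravel(); print(nm,np.degrees(np.arctan(a[1]/a[0])),a[2:])
X=plane(e,[(x,np.flatnonzero(bl[150:200,x])[0]+150) for x in range(265,380,5)],.025); print('end',X[0],X.mean(0),X[-1])
E
```

```text
(309, 238, 28, 27) ((503.093017578125, -310.79168701171875), (15.60998821258545, 15.72884750366211), 82.83721923828125) [[ 0.50318849 -0.31051745  0.09      ]]
[[     0      0    640    480 306391]
 [   300    190     42     24    805]
 [   305    194      1      2      2]
 [   332    194      1      1      1]
 [   338    196      1      1      1]] [[319.49726983 239.59489998]
 [320.53664596 203.60248447]
 [305.         194.5       ]
 [332.         194.        ]
 [338.         196.        ]]
bore ((683.8302612304688, -94.90743255615234), (21.891315460205078, 39.95511245727539), 167.94305419921875)Traceback (most recent call last):
  File "<stdin>", line 18, in <module>
  File "<stdin>", line 17, in <lambda>
IndexError: index 0 is out of bounds for axis 0 with size 0
```

```bash
python3 - <<'E'
from loc import *
im=cv2.imread('pics/w1.png'); g=cv2.cvtColor(im,cv2.COLOR_BGR2HSV)
for v in range(186,220,3): print(v,[tuple(int(k) for k in im[v,x]) for x in (305,312,321,330)])
print([tuple(int(k) for k in im[230,x]) for x in range(242,275,3)])
go([.503,-.311,.10]); s=sense(); print(s['tcp_pos'])
E
```

```text
186 [(231, 161, 115), (230, 159, 113), (230, 161, 116), (230, 162, 116)]
189 [(231, 159, 114), (230, 160, 116), (229, 162, 117), (231, 163, 117)]
192 [(232, 166, 119), (230, 161, 116), (151, 139, 135), (229, 159, 117)]
195 [(232, 168, 123), (211, 157, 129), (152, 140, 137), (224, 160, 122)]
198 [(232, 165, 123), (161, 137, 129), (159, 145, 142), (184, 141, 121)]
201 [(233, 170, 128), (158, 126, 110), (158, 145, 142), (187, 140, 115)]
204 [(234, 170, 128), (193, 142, 118), (158, 144, 137), (214, 153, 120)]
207 [(234, 173, 131), (233, 172, 131), (159, 130, 114), (235, 175, 134)]
210 [(234, 175, 134), (235, 175, 135), (217, 159, 127), (235, 178, 137)]
213 [(235, 175, 135), (234, 176, 137), (236, 178, 137), (235, 176, 136)]
216 [(232, 182, 148), (231, 182, 149), (232, 183, 152), (231, 183, 149)]
219 [(234, 229, 226), (235, 230, 227), (235, 230, 227), (235, 230, 227)]
[(141, 132, 130), (143, 133, 131), (145, 138, 133), (227, 162, 121), (232, 166, 122), (231, 165, 121), (232, 168, 126), (234, 172, 131), (234, 171, 129), (247, 243, 238), (247, 247, 247)]
shift [-0.0065  0.0007  0.1007] turn 0 tool-y ang -101.2 tcp [ 0.5094 -0.3115  0.2007]
[ 0.50941967 -0.31154162  0.20074229]
```

```bash
cat > bore2.py <<'E'
from loc import *
def bore2(im,e,win):
    u0,u1,v0,v1=win
    w=np.zeros(im.shape[:2],np.uint8); w[v0:v1,u0:u1]=(im[v0:v1,u0:u1,0]<215)
    n,l,st,ce=cv2.connectedComponentsWithStats(w); i=1+np.argmax(st[1:,4]); c=max(cv2.findContours((l==i).astype(np.uint8),0,1)[0],key=len)
    print('bore',st[i],ce[i],cv2.fitEllipse((plane(e,c[:,0,:],.025)[:,:2]*1e3).astype(np.float32)))
if __name__=='__main__':
    d=snap('wrist'); im=cv2.imread('pics/w1.png'); H=np.array(d['hand_eye'])
    q=np.array([.995,-.101,0,0]); Rw=Ro.from_quat(q).as_matrix()
    e=dict(d); e['Rw']=Rw@H[:3,:3]; e['c']=Rw@H[:3,3]+[.69004901,-.09737456,.27992309]
    bore2(im,e,(300,342,184,213))
    bl=im[...,0].astype(int)-im[...,2]>60
    for rng in(range(182,290,4),):
      for k in(0,-1):
        p=[]
        for v in rng:
            x=np.flatnonzero(bl[v,200:440])+200
            if len(x): p.append((x[k]+(k<0),v))
        X=plane(e,p,.025)[:,:2]; a=cv2.fitLine(X.astype(np.float32),cv2.DIST_HUBER,0,.01,.01).ravel(); print(np.degrees(np.arctan(a[1]/a[0])),a[2:],p[0],p[-1])
E
python3 bore2.py
```

```text
bore [311 191  20  19 314] [320.60509554 199.96178344] ((687.0242919921875, -95.80286407470703), (17.09893035888672, 17.690288543701172), 170.34303283691406)
-11.245198 [ 0.68733305 -0.02985912] (np.int64(248), 182) (np.int64(254), 286)
-11.377415 [ 0.6486889  -0.15496701] (np.int64(394), 182) (np.int64(389), 286)
```

```bash
python3 -m pendant '-0.0065 0 0.04 0 1;-0.0065 0 0.08 0 1;-0.0065 0 0.12 0 1;-0.0065 0 0.12 0 1;-0.0065 0 0.12 0 1'
```

```text
t: 4.0
tcp_pos: [0.5025, -0.3107, 0.0804]
tool_rot: [0.995, -0.098, -0.0, -0.0]
force: [0.4, 0.5, 1.0]
finger_gap: 0.998
gripper_force: 0.0
```

```bash
python3 -m pendant '0 0 0 0 0;0 0 0 0 0;0 0 0 0 0;0 0 0 0 0;0 0 0 0 0;0 0 0 0 0;0 0 0 0 0;0 0 0 0 0' 50
python3 -m pendant '0 0 -0.04 0 0;0 0 -0.08 0 0;0 0 -0.1 0 0;0 0 -0.12 0 0;0 0 -0.12 0 0;0 0 -0.12 0 0'
python3 - <<'E'
from loc import *
d=snap('wrist'); save(d,'w3.png')
t=d['s']['tcp_pos']; print(t, proj(d,[t[0],t[1],t[2]+.01]))
go([.687,-.0958,.22],-101.3)
E
```

```text
t: 4.8
tcp_pos: [0.5024, -0.3116, 0.0812]
tool_rot: [0.995, -0.099, 0.001, 0.0]
force: [-0.4, 1.1, 5.7]
finger_gap: 0.176
gripper_force: 48.6
t: 5.4
tcp_pos: [0.5017, -0.3112, 0.1999]
tool_rot: [0.995, -0.098, -0.0, -0.0]
force: [0.0, 0.3, -1.2]
finger_gap: 0.169
gripper_force: 48.8
[ 0.50167941 -0.31115299  0.19987248] [[323.01149748 352.23192243]]
shift [ 0.1399 -0.2473 -0.0209] turn -0.0 tool-y ang -101.3 tcp [ 0.5013 -0.3108  0.1991]
```

View pics/w3.png

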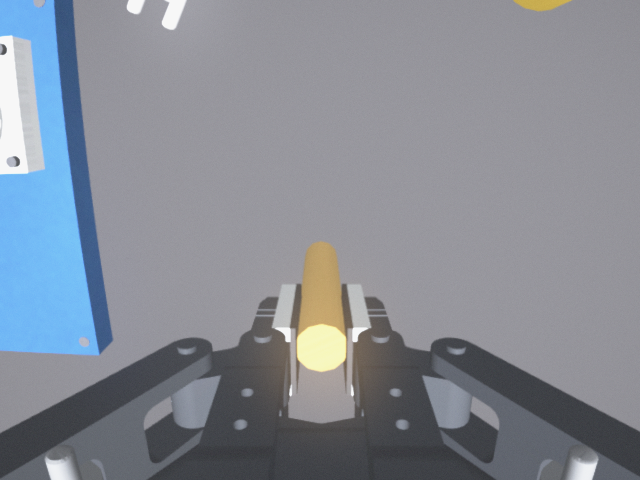

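The pin is held upright between the pads, with its top face at (322,348) and its foot rim at (321,243). Next I'll check the in-hand offset while moving above the bore.

```bash
python3 - <<'E'
from loc import *
d=snap('wrist'); s=d['s']; R=Ro.from_quat(s['tool_rot']).as_matrix(); t=np.array(s['tcp_pos'])
print('top off (tool)',((plane(d,[322,348],t[2]+.009)-t)@R).round(4))
for off in(-.002,0,.002): print(off,proj(d,[t+R@[off+x,0,.081] for x in(-.007,0,.007)])[:, :].round(1).tolist())
im=d['pixels'].astype(int); br=(im[...,0]-im[...,2]>60); br[:, :295]=0; br[:,350:]=0; br[:225]=0
y,x=np.nonzero(br); print('far rim row',y.min(),x[y==y.min()].mean(), [ (r,x[y==r].mean(),(y==r).sum()) for r in(255,270,290,320,345)])
E
python3 -m pendant '0.04 -0.06 -0.02 0 0;0.08 -0.09 -0.02 0 0;0.1 -0.14 -0.02 0 0;0.13 -0.19 -0.02 0 0;0.14 -0.23 -0.02 0 0;0.14 -0.247 -0.02 0 0;0.14 -0.247 -0.02 0 0;0.14 -0.247 -0.02 0 0;0.14 -0.247 -0.02 0 0;0.14 -0.247 -0.02 0 0'
python3 - <<'E'
from loc import *
d=snap('wrist'); save(d,'w4.png'); go([.687,-.0958,.22],-101.3); print(d['s']['tool_rot'],proj(d,[.687,-.0958,.025]))
E
```

```text
top off (tool) [[ 0.0008 -0.0003 -0.009 ]]
-0.002 [[322.2, 273.5], [322.2, 260.4], [322.2, 247.1]]
0 [[322.2, 269.8], [322.2, 256.6], [322.2, 243.3]]
0.002 [[322.2, 266.0], [322.2, 252.8], [322.2, 239.4]]
far rim row 242 320.5 [(255, np.float64(320.5), np.int64(30)), (270, np.float64(320.5), np.int64(34)), (290, np.float64(321.0), np.int64(39)), (320, np.float64(321.5), np.int64(44)), (345, np.float64(315.6), np.int64(10))]
t: 6.5
tcp_pos: [0.6869, -0.0982, 0.2197]
tool_rot: [0.995, -0.1, -0.001, 0.0]
force: [0.3, -1.1, -1.1]
finger_gap: 0.17
gripper_force: 49.0
shift [-0.0005 -0.0024 -0.    ] turn -0.002 tool-y ang -101.4 tcp [ 0.687  -0.0982  0.22  ]
[ 9.95035797e-01 -9.95153806e-02 -6.69212907e-04  5.86593781e-05] [[318.57841848 210.33527467]]
```

View pics/w4.png

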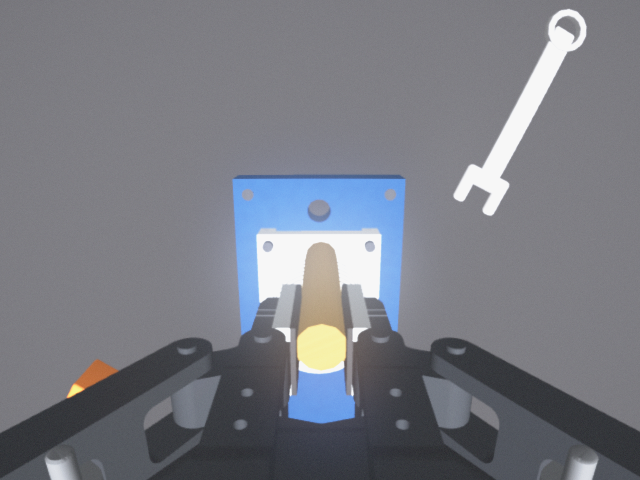

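Bore at about (319,209), with the held pin's foot at (321,243). I'll measure it precisely and compute the alignment.

```bash
python3 - <<'E'
from bore2 import *
d=snap('wrist'); im=np.ascontiguousarray(d['pixels'][:,:,::-1]); bore2(im,d,(300,340,192,226))
go([.687,-.0958,.22],-101.3)
E
```

```text
bore [308 200  23  22 399] [318.65413534 210.50626566] ((686.9739990234375, -95.83314514160156), (16.52899742126465, 16.890235900878906), 123.84141540527344)
shift [-0.0006 -0.0023  0.0002] turn -0.002 tool-y ang -101.4 tcp [ 0.6872 -0.0982  0.2202]
```

```bash
python3 -m pendant '-0.001 -0.0017 0.03 0 0;-0.001 -0.0017 0.06 0 0;-0.001 -0.0017 0.09 0 0;-0.001 -0.0017 0.105 0 0;-0.001 -0.0017 0.105 0 0;-0.001 -0.0017 0.105 0 0'
python3 -m pendant '0 0 0.005 0 0;0 0 0.01 0 0;0 0 0.015 0 0;0 0 0.015 0 0'
```

```text
t: 7.2
tcp_pos: [0.6877, -0.0954, 0.1161]
tool_rot: [0.995, -0.099, 0.001, 0.0]
force: [-0.5, 0.1, -0.3]
finger_gap: 0.17
gripper_force: 49.0
t: 7.6
tcp_pos: [0.6885, -0.0953, 0.1049]
tool_rot: [0.995, -0.098, 0.002, 0.001]
force: [-3.9, -0.6, 15.1]
finger_gap: 0.171
gripper_force: 50.8
```

```bash
python3 -m pendant '-0.0015 0 -0.003 0 0;-0.0015 0 -0.002 0 0;-0.0015 0 0 0 0;-0.0015 0 0.002 0 0;-0.0015 0 0.002 0 0'
```

```text
t: 8.1
tcp_pos: [0.6856, -0.0949, 0.0974]
tool_rot: [0.995, -0.098, -0.0, 0.0]
force: [0.5, -2.1, -1.3]
finger_gap: 0.169
gripper_force: 49.0
```

Force has vanished and z has dropped to 0.0974, so the pin has entered. I'll go on down in small steps.

```bash
python3 -m pendant '0 0 0.004 0 0;0 0 0.008 0 0;0 0 0.012 0 0;0 0 0.015 0 0;0 0 0.015 0 0'
```

```text
t: 8.6
tcp_pos: [0.6856, -0.0948, 0.0826]
tool_rot: [0.995, -0.098, -0.0, 0.0]
force: [0.1, -2.5, -3.2]
finger_gap: 0.172
gripper_force: 48.9
```

```bash
python3 -m pendant '0 0 0.002 0 0;0 0 0.003 0 0;0 0 0.003 0 0'
python3 -m pendant '0 0 0 0 0.4;0 0 0 0 0.4;0 0 0 0 0.4;0 0 0 0 0.4;0 0 -0.04 0 0.4;0 0 -0.08 0 0.4;0 0 -0.12 0 0.4;0 0 -0.16 0 0.4;0 0 -0.18 0 0.4;0 0 -0.18 0 0.4'
python3 - <<'E'
from loc import *
d=snap('wrist'); save(d,'w5.png'); t=snap('top'); P=cloud(d)
r=np.linalg.norm(P[...,:2]-[.687,-.096],axis=2)<.012; print('pin region max z',np.nanpercentile(P[r][:,2],[50,95,99]))
go([.528,.309,.25],None); print(d['s']['q'])
print(plane(t,[[218.6,258.4]],.032))
E
```

```text
t: 8.9
tcp_pos: [0.6859, -0.0948, 0.0813]
tool_rot: [0.995, -0.098, 0.0, 0.0]
force: [-0.4, -3.6, 4.4]
finger_gap: 0.167
gripper_force: 49.8
t: 9.9
tcp_pos: [0.6876, -0.0946, 0.2648]
tool_rot: [0.995, -0.098, 0.004, 0.001]
force: [-0.1, -0.2, -1.0]
finger_gap: 0.398
gripper_force: 0.0
pin region max z [0.32410787 0.331679   0.33248817]
shift [-0.233  -0.3645  0.0101] turn 0 tool-y ang -101.3 tcp [ 0.6851 -0.0941  0.2598]
[-2.97545687e-01  6.10330106e-01  1.23650345e+00  4.67273590e-04
  1.28624350e+00  1.47004625e+00]
[[0.5263794  0.30660493 0.032     ]]
```

View pics/w5.png

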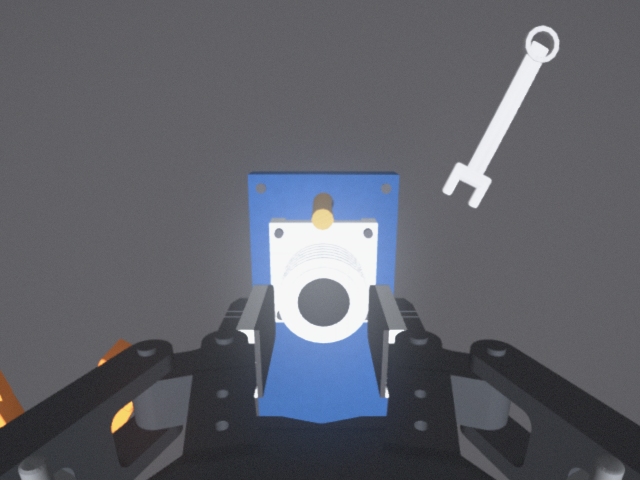

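The pin stands in the bore, top face at (322,219) and 65 mm proud, and the cylinder is undisturbed. Next is the wedge, and I'll turn the camera round to the robot's side on the way.

```bash
python3 -m pendant '-0.06 -0.09 0.01 -0.5 1;-0.12 -0.18 0.01 -1 1;-0.18 -0.27 0.01 -1.8 1;-0.233 -0.364 0.01 -1.8 1;-0.233 -0.364 0.01 -1.8 1;-0.233 -0.364 0.01 -1.8 1;-0.233 -0.364 0.01 -1.8 1;-0.233 -0.364 0.01 -1.8 1;-0.233 -0.364 0.01 -1.8 1;-0.233 -0.364 0.01 -1.8 1;-0.233 -0.364 0.01 -1.8 1;-0.233 -0.364 0.01 -1.8 1;-0.233 -0.364 0.01 -1.8 1'
python3 -m pendant '0 0 0 -1.67 1;0 0 0 -1.67 1;0 0 0 -1.67 1;0 0 0 -1.67 1;0 0 0 -1.67 1;0 0 0 -1.67 1;0 0 0 -1.67 1;0 0 0 -1.67 1;0 0 0 -1.67 1;0 0 0 -1.67 1;0 0 0 -1.67 1;0 0 0 -1.67 1;0 0 0 -1.67 1'
cat > wd.py <<'E'
from loc import *
def wedge(d,zc=0.):
    im=d['pixels'].astype(int); P=cloud(d); om=(im[...,0]-im[...,2]>70)&(P[...,2]>zc-.02)
    t=np.array(d['s']['tcp_pos']); om&=(np.linalg.norm(P[...,:2]-[.555,.312],axis=2)<.09)
    n,l,st,ce=cv2.connectedComponentsWithStats(om.astype(np.uint8)); i=1+np.argmax(st[1:,4]); m=l==i
    b=m&(P[...,2]>zc+.026); uv=np.argwhere(b)[:,::-1]
    r=cv2.minAreaRect((P[b][:,:2]*1e3).astype(np.float32)); print('block depth',r,P[b].mean(0),np.nanmax(P[b][:,2]))
    print('all',cv2.minAreaRect((P[m][:,:2]*1e3).astype(np.float32)),st[i])
d=snap('wrist'); save(d,'w6.png'); print(d['s']['tcp_pos'],d['s']['q'][5]); wedge(d)
E
python3 wd.py
```

```text
t: 11.3
tcp_pos: [0.5269, 0.3079, 0.2476]
tool_rot: [0.696, 0.718, -0.002, -0.001]
force: [-1.1, 0.1, -0.1]
finger_gap: 0.997
gripper_force: 0.0
t: 12.6
tcp_pos: [0.5279, 0.3079, 0.2492]
tool_rot: [-0.063, 0.998, -0.0, -0.001]
force: [0.0, 0.0, 0.0]
finger_gap: 0.998
gripper_force: 0.0
[0.52788706 0.3078764  0.24916041] -1.3521931066533914
block depth ((523.3805541992188, 311.44000244140625), (30.11386489868164, 35.45058059692383), 8.162063598632812) [0.52292516 0.31143746 0.03180408] 0.03457082904979586
all ((564.1619873046875, 317.15521240234375), (112.49015045166016, 39.493919372558594), 8.2468843460083) [ 303  178   45  119 4976]
```

View pics/w6.png

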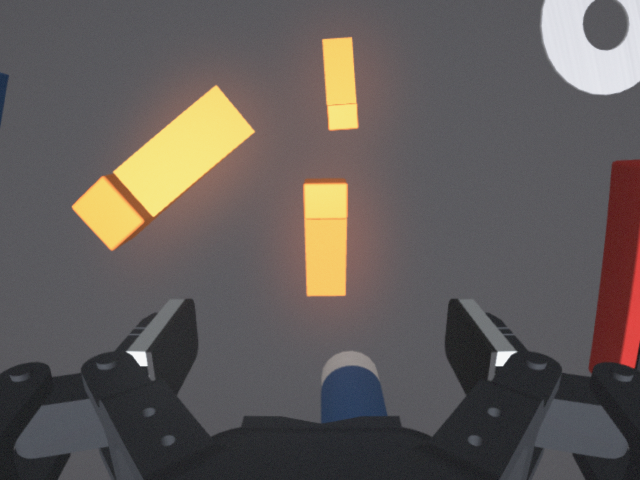

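The wedge I want is in the middle: block at (325,200), tip at (326,295). The block measures 30.1 x 35.5 mm with its top at 32 mm, centred at (523.4,311.4) with a yaw of 8.2°. The big one at (160,165), the small one at (340,85) and the spray can at (350,390) are all clear of the grasp.

```bash
python3 -c "
from loc import *
go([.5234,.3114,.03],98.2)"
```

```text
shift [0.0038 0.0041 0.2194] turn -0.016 tool-y ang 97.3 tcp [0.528  0.308  0.2494]
```

```bash
python3 -m pendant '0.004 0.004 0.05 -0.016 1;0.004 0.004 0.1 -0.016 1;0.004 0.004 0.15 -0.016 1;0.004 0.004 0.19 -0.016 1;0.004 0.004 0.219 -0.016 1;0.004 0.004 0.219 -0.016 1;0.004 0.004 0.219 -0.016 1;0.004 0.004 0.219 -0.016 1'
python3 -m pendant '0 0 0 0 0;0 0 0 0 0;0 0 0 0 0;0 0 0 0 0;0 0 0 0 0;0 0 0 0 0;0 0 0 0 0' 90
python3 -m pendant '0 0 -0.03 0 0;0 0 -0.07 0 0;0 0 -0.11 0 0;0 0 -0.13 0 0;0 0 -0.13 0 0;0 0 -0.13 0 0'
python3 - <<'E'
from loc import *
d=snap('wrist'); save(d,'w7.png'); s=d['s']; R=Ro.from_quat(s['tool_rot']).as_matrix(); t=np.array(s['tcp_pos'])
im=d['pixels'].astype(int); P=cloud(d); Q=(P-t)@R
om=(im[...,0]-im[...,2]>70)&(np.abs(Q[...,1])<.03)&(Q[...,0]>-.12)&(Q[...,0]<.04)&(Q[...,2]<.05)
n,l,st,ce=cv2.connectedComponentsWithStats(om.astype(np.uint8)); i=1+np.argmax(st[1:,4]); q=Q[l==i]; print(st[i])
print(np.nanmin(q,0),np.nanmax(q,0),cv2.minAreaRect((q[:,:2]*1e3).astype(np.float32)))
rp=q[(q[:,0]<-.03)]; A=np.c_[rp[:,0],rp[:,1],np.ones(len(rp))]; print('ramp plane z=ax+by+c',np.linalg.lstsq(A,rp[:,2],rcond=None)[0],len(rp)); bk=q[(q[:,0]>-.008)]; print('block z',np.median(bk[:,2]))
E
```

```text
t: 13.45
tcp_pos: [0.5253, 0.3122, 0.0332]
tool_rot: [-0.073, 0.997, 0.001, 0.002]
force: [1.0, -0.2, 0.4]
finger_gap: 1.0
gripper_force: 0.0
t: 14.15
tcp_pos: [0.5247, 0.3119, 0.0327]
tool_rot: [-0.073, 0.997, 0.0, 0.001]
force: [-1.0, -0.0, 6.9]
finger_gap: 0.399
gripper_force: 90.7
t: 14.75
tcp_pos: [0.5233, 0.3114, 0.1609]
tool_rot: [-0.074, 0.997, -0.0, -0.0]
force: [0.1, -0.1, -1.2]
finger_gap: 0.401
gripper_force: 89.8
[  265   260   114   164 16368]
[-0.05186535 -0.01810607 -0.05340158] [0.01638651 0.01957845 0.03143142] ((-17.764034271240234, 0.26473426818847656), (68.15060424804688, 37.642303466796875), 0.9628307223320007)
ramp plane z=ax+by+c [-0.20837694 -0.00413018  0.01074662] 3101
block z 0.001166776614626196
```

View pics/w7.png

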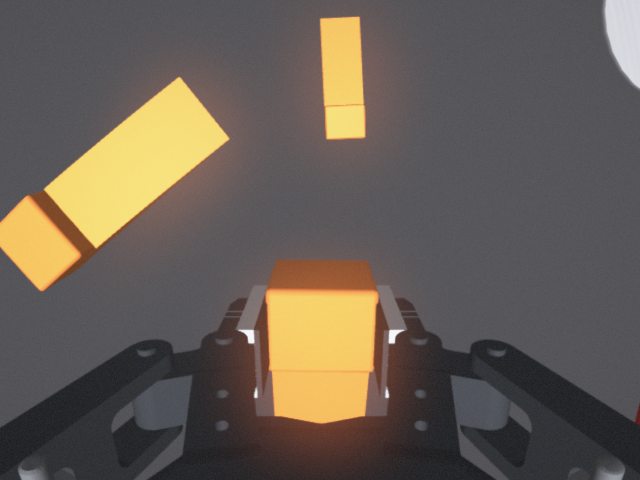

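The wedge is gripped squarely: block at (322,330), back face at (322,275), block centre about 1 mm from the TCP, and underside 33 mm below it. Next I'll carry it over the runway, to fixture x = -95 mm.

```bash
python3 -c "
from loc import *
go([.481,-.0547,.16],78.7)"
```

```text
shift [ 0.0949 -0.3558  0.0004] turn 0.344 tool-y ang 98.4 tcp [0.5227 0.3112 0.1598]
```

```bash
python3 -m pendant '0.01 -0.04 0 0 0;0.02 -0.08 0 0.1 0;0.03 -0.12 0 0.15 0;0.04 -0.16 0 0.2 0;0.05 -0.2 0 0.25 0;0.07 -0.24 0 0.344 0;0.08 -0.28 0 0.344 0;0.09 -0.32 0 0.344 0;0.095 -0.356 0 0.344 0;0.095 -0.356 0 0.344 0;0.095 -0.356 0 0.344 0;0.095 -0.356 0 0.344 0'
cat > cyl.py <<'E'
from loc import *
O=np.array([.5742,-.0733,.025]); a=np.radians(-11.3); U=np.array([[np.cos(a),np.sin(a),0],[-np.sin(a),np.cos(a),0],[0,0,1]])
def cyl(n):
    d=snap(n); F=(cloud(d)-O)@U.T; im=d['pixels'].astype(int)
    w=(im.max(2)-im.min(2)<35)&(im.min(2)>120)
    m=w&(F[...,0]>0)&(F[...,0]<115)&(abs(F[...,1]*1)<.06)
    F=F*1e3; m=w&(F[...,0]>-20)&(F[...,0]<118)&(abs(F[...,1])<60)
    b=m&(F[...,2]>58)&(F[...,2]<80); mt=m&(F[...,2]>14)&(F[...,2]<29)
    for nm,k in(('barrel',b),('mount',mt)):
        q=F[k]
        if len(q)<30: continue
        A=np.c_[q[:,:2],np.ones(len(q))]; r=np.linalg.lstsq(A,q[:,2],rcond=None)[0]
        print(n,nm,len(q),'lo',np.percentile(q,1,axis=0).round(1),'hi',np.percentile(q,99,axis=0).round(1),'slope deg',np.degrees(np.arctan(r[:2])).round(2))
if __name__=='__main__':
    for n in('top','side'): cyl(n)
    s=sense(); R=Ro.from_quat(s['tool_rot']).as_matrix(); f=(np.array(s['tcp_pos'])-O)@U.T*1e3
    print('TCP fixture mm',f.round(1),'tool axes in fixture',(U@R).round(3).tolist(),'force fix',(U@s['force']).round(1),'t',s['t'])
E
python3 cyl.py
```

```text
t: 16.0
tcp_pos: [0.4811, -0.0534, 0.1602]
tool_rot: [0.098, 0.995, 0.001, -0.002]
force: [0.2, 0.1, -0.6]
finger_gap: 0.403
gripper_force: 89.9
top barrel 277 lo [ 22.3 -31.6  59.4] hi [88.6 31.8 74.5] slope deg [0.4  0.03]
top mount 244 lo [ 21.4 -43.3  14.9] hi [105.1  42.8  28.7] slope deg [-1.3  -0.04]
side barrel 425 lo [ 16.6 -37.3  58.6] hi [83.7 30.1 69.1] slope deg [-0.3   0.58]
side mount 529 lo [ 10.9 -49.9  14.5] hi [100.5  38.4  28.3] slope deg [-0.48  0.45]
TCP fixture mm [-94.8   1.7 135.7] tool axes in fixture [[-1.0, -0.002, -0.002], [-0.002, 1.0, 0.0], [0.002, 0.0, -1.0]] force fix [-0.9 -0.  -1.3] t 16.1
```

```bash
python3 -m pendant '0 -0.001 0.03 0 0;0 -0.0015 0.06 0 0;0 -0.0015 0.085 0 0;0 -0.0015 0.097 0 0;0 -0.0015 0.1 0 0;0 -0.0015 0.1 0 0'
python3 -m pendant '0 0 0.002 0 0;0 0 0.003 0 0;0 0 0.004 0 0;0 0 0.004 0 0'; python3 cyl.py
```

```text
t: 16.7
tcp_pos: [0.4821, -0.0554, 0.0614]
tool_rot: [0.098, 0.995, 0.0, -0.0]
force: [-1.1, -0.1, -0.9]
finger_gap: 0.398
gripper_force: 90.0
t: 17.1
tcp_pos: [0.4821, -0.0561, 0.0577]
tool_rot: [0.098, 0.995, -0.0, 0.0]
force: [0.1, 0.4, -1.0]
finger_gap: 0.403
gripper_force: 90.0
top barrel 277 lo [ 20.8 -31.6  59.5] hi [88.6 31.8 75.1] slope deg [-0.71  0.14]
top mount 328 lo [ 15.5 -43.1  15. ] hi [105.7  42.7  28.1] slope deg [-0.06 -0.  ]
side barrel 421 lo [ 16.6 -37.   58.6] hi [83.8 30.1 69. ] slope deg [-0.33  0.95]
side mount 528 lo [ 10.8 -49.3  14.5] hi [100.9  38.7  28.1] slope deg [-0.63  0.04]
TCP fixture mm [-93.7  -1.1  32.7] tool axes in fixture [[-1.0, -0.0, 0.001], [-0.0, 1.0, -0.0], [-0.001, -0.0, -1.0]] force fix [-0.7  0.3  1.2] t 17.2
```

```bash
python3 -m pendant '0 0.0005 0.001 0 0;0 0.0005 0.0015 0 0;0 0.0005 0.0015 0 0'
python3 -m pendant '-0.005 0 0 0 0;-0.01 0 0 0 0;-0.015 0 0 0 0;-0.02 0 0 0 0;-0.025 0 0 0 0;-0.03 0 0 0 0;-0.03 0 0 0 0'; python3 -c "
from cyl import *
s=sense();print(((np.array(s['tcp_pos'])-O)@U.T*1e3).round(1),(U@s['force']).round(1))"
```

```text
t: 17.5
tcp_pos: [0.4821, -0.056, 0.0576]
tool_rot: [0.098, 0.995, -0.001, 0.001]
force: [-4.1, -1.3, 15.8]
finger_gap: 0.402
gripper_force: 92.4
t: 18.2
tcp_pos: [0.5021, -0.0581, 0.0576]
tool_rot: [0.098, 0.995, 0.002, -0.01]
force: [-17.9, 3.8, 29.5]
finger_gap: 0.401
gripper_force: 93.8
[-73.7   0.8  32.6] [-18.3   0.2  29.5]
```

Pressing down too hard, so I'll ease off before going on.

```bash
python3 -m pendant '0.006 0 -0.001 0 0;0.006 0 -0.0015 0 0;0.006 0 -0.0015 0 0'; python3 cyl.py | tail -1
```

```text
t: 18.5
tcp_pos: [0.5054, -0.0601, 0.0577]
tool_rot: [0.098, 0.995, 0.0, -0.0]
force: [-3.0, 1.0, 6.8]
finger_gap: 0.402
gripper_force: 91.1
TCP fixture mm [-70.   -0.5  32.7] tool axes in fixture [[-1.0, -0.0, -0.001], [-0.0, 1.0, 0.0], [0.001, 0.0, -1.0]] force fix [-3.8  1.7  7.6] t 18.6
```

```bash
python3 -m pendant '-0.004 0 0 0 0;-0.008 0 0 0 0;-0.012 0 0 0 0;-0.012 0 0 0 0'; python3 cyl.py; python3 -m pendant '-0.003 0 0 0 0;-0.006 0 0 0 0;-0.009 0 0 0 0;-0.009 0 0 0 0'; python3 cyl.py
```

```text
t: 19.0
tcp_pos: [0.515, -0.0617, 0.0577]
tool_rot: [0.098, 0.995, 0.001, -0.003]
force: [-6.9, 1.2, 11.2]
finger_gap: 0.407
gripper_force: 91.6
top barrel 206 lo [ 34.2 -31.6  59.8] hi [88.7 31.8 75.7] slope deg [-0.33  0.26]
top mount 175 lo [ 40.7 -43.2  15.2] hi [105.8  42.8  28.2] slope deg [-1.56  0.64]
side barrel 428 lo [ 16.4 -37.5  58.3] hi [83.6 30.7 69.5] slope deg [-0.01  1.18]
side mount 531 lo [ 10.9 -49.4  14.3] hi [100.8  38.9  28.1] slope deg [-0.62  0.45]
TCP fixture mm [-60.3  -0.3  32.7] tool axes in fixture [[-1.0, -0.001, -0.006], [-0.001, 1.0, 0.001], [0.006, 0.001, -1.0]] force fix [-7.5 -0.4 10.4] t 19.1
t: 19.5
tcp_pos: [0.5187, -0.0623, 0.0577]
tool_rot: [0.098, 0.995, 0.001, -0.009]
force: [-16.5, 1.0, 19.5]
finger_gap: 0.404
gripper_force: 92.8
top barrel 173 lo [ 41.2 -31.9  60.1] hi [88.9 31.5 73.9] slope deg [-2.48  1.44]
top mount 159 lo [ 49.2 -42.8  14.7] hi [106.4  42.6  28.6] slope deg [-0.08  0.35]
side barrel 428 lo [ 16.8 -37.9  58.8] hi [82.8 30.8 68.9] slope deg [0.46 0.84]
side mount 530 lo [ 11.  -49.8  14.5] hi [100.8  38.   28.3] slope deg [-0.28  0.5 ]
TCP fixture mm [-56.7  -0.1  32.7] tool axes in fixture [[-1.0, -0.001, -0.017], [-0.001, 1.0, 0.001], [0.017, 0.001, -1.0]] force fix [-15.6  -1.9  19.7] t 19.6
```

```bash
python3 -m pendant '-0.003 0 -0.0005 0 0;-0.006 0 -0.0005 0 0;-0.008 0 -0.0005 0 0;-0.008 0 -0.0005 0 0'; python3 cyl.py |tail -1; python3 -m pendant '-0.003 0 0 0 0;-0.006 0 0 0 0;-0.008 0 0 0 0;-0.008 0 0 0 0'; python3 cyl.py
```

```text
t: 20.0
tcp_pos: [0.5256, -0.0631, 0.0577]
tool_rot: [0.098, 0.995, 0.002, -0.01]
force: [-16.7, 3.1, 17.7]
finger_gap: 0.401
gripper_force: 92.6
TCP fixture mm [-49.7   0.4  32.7] tool axes in fixture [[-1.0, -0.001, -0.019], [-0.001, 1.0, 0.002], [0.019, 0.002, -1.0]] force fix [-17.5   0.7  17.9] t 20.1
t: 20.5
tcp_pos: [0.5313, -0.0638, 0.0577]
tool_rot: [0.098, 0.995, 0.002, -0.012]
force: [-21.6, 5.6, 22.1]
finger_gap: 0.398
gripper_force: 92.9
top barrel 139 lo [ 57.6 -31.6  60.7] hi [95.9 30.4 76.6] slope deg [-0.91 -0.52]
top mount 138 lo [ 69.1 -44.5  15. ] hi [113.9  41.4  28.5] slope deg [-0.96 -0.15]
side barrel 432 lo [ 23.9 -37.7  58.3] hi [90.4 29.8 69.3] slope deg [0.31 1.54]
side mount 534 lo [ 17.8 -50.4  14.4] hi [108.5  37.5  28.6] slope deg [-0.76  0.54]
TCP fixture mm [-43.9   0.9  32.7] tool axes in fixture [[-1.0, -0.002, -0.024], [-0.002, 1.0, 0.002], [0.024, 0.002, -1.0]] force fix [-21.6   0.2  21.7] t 20.6
```

```bash
python3 -m pendant '-0.003 -0.0005 0 0 0;-0.006 -0.0005 0 0 0;-0.009 -0.0005 0 0 0;-0.009 -0.0005 0 0 0;-0.009 -0.0005 0 0 0'; python3 cyl.py; cp pics/w7.png /dev/null; python3 - <<'E'
from h import *
d=snap('side'); cv2.imwrite('pics/s2.png',cv2.resize(d['pixels'][210:310,250:420],None,fx=4.5,fy=4.5,interpolation=2)[:,:,::-1])
E
```

```text
t: 21.1
tcp_pos: [0.5406, -0.066, 0.0577]
tool_rot: [0.098, 0.995, 0.002, -0.011]
force: [-19.3, 6.3, 20.1]
finger_gap: 0.395
gripper_force: 92.7
top barrel 112 lo [ 67.8 -33.   60.5] hi [97.9 28.  76.5] slope deg [-9.72  2.65]
top mount 114 lo [ 79.6 -44.3  15.1] hi [113.9  41.7  28.4] slope deg [-5.28  0.01]
side barrel 445 lo [ 25.3 -38.1  58.3] hi [91.8 29.2 71.1] slope deg [-0.46  2.09]
side mount 542 lo [ 17.9 -50.7  14.5] hi [108.4  37.5  28.7] slope deg [-1.41  0.99]
TCP fixture mm [-34.4   0.6  32.7] tool axes in fixture [[-1.0, -0.002, -0.023], [-0.002, 1.0, 0.002], [0.023, 0.003, -1.0]] force fix [-19.5   2.   20.1] t 21.2
```

View pics/s2.png

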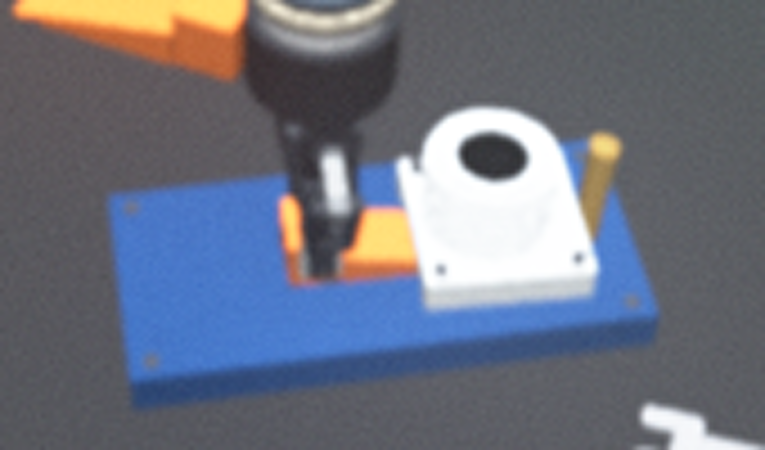

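The side crop shows the cylinder's rear against the pin (600,190) and the wedge tip in the tunnel at (415,265), with the front just lifting. I'll average several depth pictures to get the tilt.

```bash
cat > tilt.py <<'E'
from cyl import *
def tilt(n,N=12):
    S={'barrel':[], 'mount':[]}
    for _ in range(N):
        d=snap(n); F=(cloud(d)-O)@U.T*1e3; im=d['pixels'].astype(int)
        w=(im.max(2)-im.min(2)<35)&(im.min(2)>120)&(F[...,0]>-20)&(F[...,0]<118)&(abs(F[...,1])<60)
        w=cv2.erode(w.astype(np.uint8),np.ones((3,3)))>0
        for nm,(a,b) in dict(barrel=(58,80),mount=(13,29)).items():
            q=F[w&(F[...,2]>a)&(F[...,2]<b)]
            if len(q)<40: continue
            A=np.c_[q[:,:2],np.ones(len(q))]
            for _ in range(4):
                r=np.linalg.lstsq(A,q[:,2],rcond=None)[0]; k=abs(q[:,2]-A@r)<3; A,q=A[k],q[k]
            S[nm].append([*np.degrees(np.arctan(r[:2])),A[:,:2].mean(0)[0],len(q)])
    for k,v in S.items():
        if v: print(n,k,np.mean(v,0).round(2),'se',(np.std(v,0)/len(v)**.5)[:2].round(2))
if __name__=='__main__': tilt('side'); tilt('wrist',3); s=sense();print(s['t'],(U@s['force']).round(1),((np.array(s['tcp_pos'])-O)@U.T*1e3).round(1))
E
python3 tilt.py
```

```text
side barrel [ -1.4    1.65  57.97 250.42] se [0.11 0.1 ]
side mount [ -1.95   0.49  62.35 345.  ] se [0.05 0.07]
22.0 [-19.6   2.6  19.6] [-34.4   0.6  32.7]
```

```bash
python3 -m pendant '-0.003 -0.0005 0 0 0;-0.006 -0.0005 0 0 0;-0.009 -0.0005 0 0 0;-0.01 -0.0005 0 0 0;-0.01 -0.0005 0 0 0' 105; python3 tilt.py; python3 - <<'E'
from h import *
d=snap('wrist'); save(d,'w8.png')
E
```

```text
t: 22.5
tcp_pos: [0.5502, -0.0684, 0.0578]
tool_rot: [0.098, 0.995, 0.002, -0.012]
force: [-20.2, 5.3, 21.0]
finger_gap: 0.399
gripper_force: 103.3
side barrel [ -2.27   1.87  59.96 238.42] se [0.07 0.08]
side mount [ -3.     0.9   62.17 329.67] se [0.04 0.09]
wrist mount [-34.28   1.48  18.74 340.  ] se [3.16 0.1 ]
23.25 [-20.9   2.5  20.4] [-24.5   0.1  32.8]
```

View pics/w8.png

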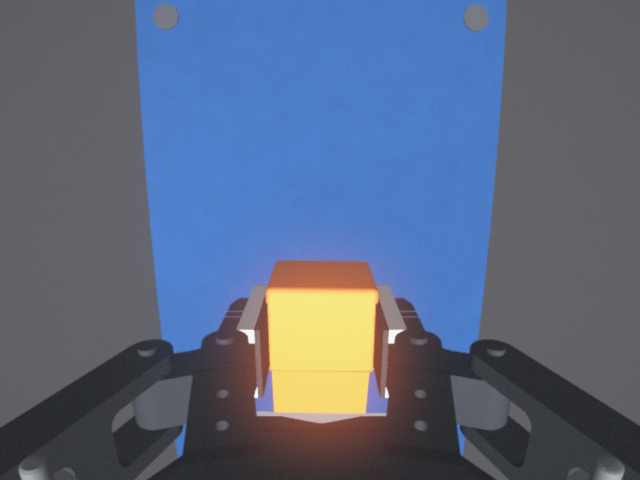

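The wrist view shows the crease between block and ramp at row ~371 and the cylinder's roof edge resting on the ramp at row ~412. That gives a direct measure of how far up the ramp it sits.

```bash
cat > ramp.py <<'E'
from cyl import *
d=snap('wrist'); im=d['pixels'].astype(int); col=slice(300,345)
p=im[:,col].mean(1); g=p.sum(1)
gr=np.abs(np.diff(p,axis=0)).sum(1); print('crease',[(r,round(gr[r],1)) for r in range(360,382)]); print('edge',[(r,p[r].round().tolist()) for r in range(404,420)])
o=p[:,0]-p[:,2]; re=405+np.argmin(np.diff(o[405:420]))+.5; rc=362+np.argmax(gr[362:380])+.5
F=lambda X:((X-O)@U.T*1e3)[0]
c=F(plane(d,[322,rc],.044)); cam=F(d['c'][None]); q=F(plane(d,[322,re],.03)); v=q-cam
# ramp: z=19-.2(x-xc)
k=(19+.2*c[0]-.2*cam[0]-cam[2])/(v[2]+.2*v[0]); X=cam+k*v
f=F(np.array([d['s']['tcp_pos']])); print('rows',rc,re,'crease',c.round(1),'tcp',f.round(1),'edge',X.round(1),'lift',(X[2]-8).round(2))
E
python3 ramp.py
```

```text
crease [(360, np.float64(0.9)), (361, np.float64(0.3)), (362, np.float64(0.7)), (363, np.float64(0.1)), (364, np.float64(0.5)), (365, np.float64(0.9)), (366, np.float64(0.1)), (367, np.float64(0.2)), (368, np.float64(5.4)), (369, np.float64(12.0)), (370, np.float64(14.1)), (371, np.float64(17.0)), (372, np.float64(6.6)), (373, np.float64(0.4)), (374, np.float64(0.4)), (375, np.float64(0.8)), (376, np.float64(0.4)), (377, np.float64(0.1)), (378, np.float64(0.2)), (379, np.float64(0.1)), (380, np.float64(0.4)), (381, np.float64(0.1))]
edge [(404, [247.0, 218.0, 114.0]), (405, [247.0, 218.0, 114.0]), (406, [247.0, 218.0, 114.0]), (407, [247.0, 218.0, 114.0]), (408, [247.0, 217.0, 113.0]), (409, [247.0, 217.0, 113.0]), (410, [247.0, 218.0, 113.0]), (411, [247.0, 217.0, 115.0]), (412, [247.0, 209.0, 131.0]), (413, [231.0, 191.0, 163.0]), (414, [209.0, 182.0, 177.0]), (415, [204.0, 181.0, 179.0]), (416, [204.0, 181.0, 179.0]), (417, [204.0, 181.0, 179.0]), (418, [202.0, 180.0, 178.0]), (419, [198.0, 175.0, 174.0])]
rows 371.5 412.5 crease [-3.6  1.1 19. ] tcp [-24.5   0.1  32.8] edge [17.4  1.2 14.8] lift 6.81
```

The visible crease is actually the block's top front edge at z = 32 mm, which hides the ramp's root, so I'll correct the calculation for that.

```bash
sed -i 's/\[322,rc\],.044/[322,rc],.057/; s/rc=362+np.argmax(gr\[362:380\])+.5/rc=371.0/' ramp.py; python3 ramp.py | tail -1
```

```text
rows 371.0 412.5 crease [-11.9   1.   32. ] tcp [-24.5   0.   32.8] edge [18.9  1.2 12.9] lift 4.86
```

```bash
python3 -m pendant '-0.001 0 0 0 0;-0.001 0 0 0 0;-0.001 0 0 0 0'; python3 ramp.py | tail -1; python3 - <<'E'
from cyl import *
S=[]
for _ in range(5):
    d=snap('wrist'); F=(cloud(d)-O)@U.T*1e3
    def fit(r0,r1,c0,c1):
        q=F[r0:r1,c0:c1].reshape(-1,3); q=q[np.isfinite(q[:,2])]
        for _ in range(3):
            A=np.c_[q[:,:2],np.ones(len(q))]; r=np.linalg.lstsq(A,q[:,2],rcond=None)[0]; k=abs(q[:,2]-A@r)<3; q=q[k]
        return [r[0],r[1],q[:,2].mean()]
    S.append(fit(297,366,275,368)+fit(20,250,200,440)+fit(376,408,280,362))
print('block | plate | ramp: slopes, z'); print(np.mean(S,0).reshape(3,3).round(3)); print(np.std(S,0).round(3))
for _ in range(1):
    d=snap('top'); F=(cloud(d)-O)@U.T*1e3; k=(np.hypot(F[...,0]-115,F[...,1])<12)&(F[...,2]>50); print('pin top z',np.median(F[k],0))
s=sense(); print(s['t'],s['force'],s['finger_gap'])
E
```

```text
t: 23.7
tcp_pos: [0.5502, -0.0684, 0.0578]
tool_rot: [0.098, 0.995, 0.003, -0.013]
force: [-20.9, 5.5, 21.6]
finger_gap: 0.4
gripper_force: 103.4
rows 371.0 412.5 crease [-11.8   1.   32. ] tcp [-24.4   0.1  32.8] edge [18.8  1.2 12.9] lift 4.88
block | plate | ramp: slopes, z
[[-4.0000e-03  1.0000e-03  3.1977e+01]
 [-0.0000e+00 -0.0000e+00 -4.0000e-02]
 [-2.1100e-01  3.0000e-03  1.5304e+01]]
[0.001 0.001 0.011 0.    0.    0.006 0.001 0.001 0.013]
pin top z [119.05202327   1.25941503  65.71545697]
24.05 [-21.78331377   5.66371767  21.88482353] 0.3993529237085855
```

```bash
python3 -c "
from station import job
print(job.sign_off())"
```

```text
the job is handed in; nothing more can be done
None
```

The job is handed in at 24 s: the pin stands fully down in the bore and released, and the wedge is still gripped, flat on the plate (within about 0.2°), holding the cylinder's front about 4.9 mm clear.

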